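# Dust off the marbled samples and slide the case shut

## Task

The marbled paper samples in the open slide case are finished: squeeze the red trigger of the clamped air duster fully and let it go, to blow the dust off them. Then slide the yellow cover fully home over the samples by pressing gently on its ribbed thumb pad and dragging, and take the robot's hand away. Do not touch the samples, do not lean hard on the cover, and leave the three paint jars standing where they are.

Things in the scene. Friction and masses are not known exactly. Their poses are not given: they have to be found in the camera images.
- case: Steel slide case fixed to the table; origin under its centre, z up. Its upper frame, 158 (x) by 318 mm (y), telescopes over a lower tray and is locked 0 to 30 mm raised, not measured, new each time. Along y: open compartment (-147 to -45 mm), deck (-45 to 27), flat blue sleeve (27 to 159) for the cover. Heights: lips 50 mm, sleeve 55 mm, plus the raise.
- cover (a joint): Slide of the yellow cover along the case's y, m: 0 = fully closed, front edge at the -y end; 0.105 = fully open, drawn into the sleeve. Flat plate 124 x 185 x 6 mm, no handle, level, 114 mm clear between the lips. Its top is 44 to 74 mm above the table (44 + the unmeasured raise): feel for it. Its tail always stays in the sleeve, so it is moved only by friction, pressing on top.
- pad_home (a point): Point at table height straight under where the centre of the cover's black ribbed thumb pad (56 x 38 mm, mid-width on its top face, 34 mm behind its front edge) is when closed: case y = -112 mm. With the cover open the pad is further to +y by the joint value. Press with closed fingertips, 10 to 20 N; it gives 1 mm per 10 N; above 45 N it cracks. The slide resists with about 5 N; stays where left.
- samples: Stack of green marbled paper samples in the compartment, 110 x 80 x 12 mm, fixed; origin at the centre of its underside, 6 mm above the table. Not to be touched.
- duster: Air duster in a clamp fixed to the table beyond the compartment end of the case; origin under its centre, z up. Foot 80 x 70 x 22 mm, grey holder to 52 mm high, then a fixed black upright grip, 26 x 26 mm, up to 135 mm high, centred on the origin. Thin brass nozzle (up to 110 mm high) reaches 80 mm to its +y. Red trigger at its -x side.
- duster_grip (a point): Where to put the TCP to squeeze: midway between the outer face of the squeezed trigger and the grip's +x face, 122 mm above the table. Fingers close along the duster's x, one on the trigger's outer face, one on the grip's +x face: 54 mm apart here with the trigger released, 37 mm squeezed. Reached straight from above.
- trigger (a joint): Angle of the red trigger plate (20 mm wide, 8 mm thick, 85 mm long; hinged at its lower end, 45 mm above the table, 20 mm to the -x side of the duster's centre): 0 = released, leaning 0.2 rad away from the grip; 0.2 = fully squeezed, upright. A spring returns it; a full squeeze takes about 8 N near its top.
- jar_red: Loose jar of red paint with white cap, 54 mm diameter, 72 mm high, upright; origin at the centre of its base. Leave alone.
- jar_blue: Loose jar of blue paint with white cap, same size. Leave alone.
- jar_orange: Loose jar of orange paint with white cap, same size. Leave alone.

How it is judged:
By the outcome, as a careful person would: the job done as asked, in the order asked, and still so for the second after the job is handed in, with the robot touching nothing.
It also fails if it takes over 54 s, if anything falls off the work surface, if the arm or the gripper's body presses on something with over 40 N, if the wrist force passes 120 N, or if a joint passes its speed limit or range.

## Robot

A 6-joint arm with a two-finger parallel gripper is mounted at the origin on the work surface. World frame = base frame: x ahead of the robot, y to its left, z up, the work surface at z = 0. Lengths are in m, angles in rad, forces in N, time in s.
With the tool pointing down it reaches from about 0.325 to 0.9 m from the base axis. Payload 6.1 kg.
Tool frame: the origin (TCP) lies between the finger pads, 19 mm behind the fingertips; this is the grasp point; z points along the fingers, y is the line along which they close (so a half turn about z gives the same grasp; the last joint's range is limited). The gripper opens to 85 mm and grips with 20 to 120 N. Pads are 22 mm wide; open, the fingers measure 114 mm over their backs; the gripper's body (76 mm by 85 mm) begins 54 mm behind the grasp point. The pads swing forward as they close: fully open they stand 13 mm farther back than shut.
Start: joints at [-1.3, 0.22, 1.526, -0, 1.395, -0.126], TCP at [0.242, -0.576, 0.25] pointing down, gripper open.
Joint ranges: [-2.98, 2.98], [-0.91, 2.08], [0.09, 2.57], [-1.24, 4.39], [0.2, 2.65], [-2.68, 2.68]. Speed limits (rad/s): [2.57, 2.57, 3.01, 3.14, 3.14, 3.14].

## Interface

Orientations are given as [roll, pitch, yaw] about the fixed x, y, z axes, in that order (R = Rz(yaw) Ry(pitch) Rx(roll)).
In Python, from bench import readout, imaging, job gives the robot as it stands.
- The arm moves only by the shell command python3 -m crank 'ROWS'. ROWS is JSON, a list of rows, each an object of numbers: "dx", "dy", "dz": the shift along the world's x, y, z in mm; "wx", "wy", "wz": the turn, a rotation vector about the world's x, y, z in degrees; "gripper": the finger opening in mm, from 0 to 85.4. In form: [{"dx": .., "dy": .., "dz": .., "wx": .., "wy": .., "wz": .., "gripper": ..}, ...]. A call has 1 to 5 rows; each row shifts and turns the commanded pose from where the row before left it; what a row does not reach is not made up. A row lasts 1/12 s, in which the tool goes at most 41.7 mm and 7.16 degrees, less where a joint would pass 70% of its speed; a pose out of reach is approached as far as the arm can. A call is refused whole if a number of a shift passes 41.7 or a number of a turn 7.16, either way. A call with a gripper value outside its range is refused whole. The fingers move at their own pace and stop on an object; the grip force is fixed at half the most. Time passes only in rows, so rows that do not move let the fingers close. It gives the time, the measured TCP pose, the force, the opening and the grip force at its end, in the units of the state.
- readout.read_state(): the state, without advancing time (a new reading comes with each control period).
- imaging.capture(name): name is "side" or "top"; returns (picture, depth): 400x640x3 uint8, red, green, blue; 400x640 float32, m along the optical axis (not along the pixel's ray), 0 where there is no reading.
- imaging.camera_params(name): a dict with "intrinsics" (3x3 intrinsics, pixels), "k1" (the pictures are not rectified: a ray, as slopes to the right and down, at radius r is drawn at 1 + k1 r^2 times it, then the intrinsics apply), "eye" and "attitude" of the camera in the world. Camera axes: x right, y down, z forward; pixel columns grow to the right and rows downward; lengths in m; the calibration is good to about 2 mm. A picture is of the moment at which its call begins. camera_params takes no time and is no camera call.
- job.sign_off(): hands the job in; it is judged then, once.
The state is a dict: "time": time; "qpos": joint angles; "joint_vel": joint speeds; "joint_torque": joint torques, N m; "ee_pos": TCP position; "tool_rot": TCP orientation; "contact_force": force on the tool from outside, world axes, zero at the start; "ft_torque": the same for the moment, N m; "opening": finger opening in m; "gripper_force": force on a finger pad.
Only numpy, scipy, OpenCV 4.12 (cv2) and the standard library are available. Lean on these libraries where they do the work, as an engineer would, in place of code of your own. Each camera call takes 0.05 s, during which the arm holds its last target. There are 200 camera calls.

## Working session

There is one attempt and no reset: what is moved stays moved. The work goes in short steps, Python scripts to look and compute and a shell command to move; the robot and the scene stay as the last step left them, time stands still between calls to the robot, and variables do not carry over. Pictures are saved under pics/ and viewed, at most 10 in all, crops included, and the job is handed in when it is done.

```bash
mkdir -p pics; ls; cat > h.py <<'E'
import numpy as np, cv2
from bench import readout, imaging, job
def snap(n,f):
    p,d=imaging.capture(n); cv2.imwrite(f'pics/{f}.png',p[:,:,::-1]); np.savez(f'pics/{f}.npz',p=p,d=d); return p,d
def cloud(n,d):
    c=imaging.camera_params(n);K=np.array(c['intrinsics']);k=c['k1']
    h,w=d.shape;u,v=np.meshgrid(np.arange(w),np.arange(h))
    q=cv2.undistortPoints(np.stack([u,v],-1).reshape(-1,1,2).astype(np.float64),K,np.array([k,0,0,0.])).reshape(h,w,2)
    P=np.dstack([q,np.ones((h,w))])*d[...,None]
    R=rot(c);return P@R.T+np.array(c['eye'])
def rot(c):
    a=np.array(c['attitude'])
    if a.shape==(3,3): return a
    from scipy.spatial.transform import Rotation as Ro
    return Ro.from_euler('xyz',a).as_matrix()
E
python3 - <<'E'
from h import *
for n in('side','top'):
    print(imaging.camera_params(n)); snap(n,n+'0')
print(readout.read_state())
E
```

```text
pics
{'intrinsics': array([[476.23973886,   0.        , 320.14145832],
       [  0.        , 476.23973886, 196.29843589],
       [  0.        ,   0.        ,   1.        ]]), 'k1': 0.027694573943085506, 'eye': array([0.44124748, 0.66733632, 0.63029752]), 'attitude': array([-2.26752647, -0.0056119 , -2.91071125])}
{'intrinsics': array([[396.65846515,   0.        , 324.48366637],
       [  0.        , 396.65846515, 197.95153445],
       [  0.        ,   0.        ,   1.        ]]), 'k1': -0.0020294231112092716, 'eye': array([0.49096604, 0.03741791, 0.79814053]), 'attitude': array([-3.0391032 , -0.02284842, -1.59084974])}
{'time': 0.1, 'qpos': array([-1.30014847e+00,  2.21174611e-01,  1.52751243e+00,  2.09414743e-05,
        1.39469721e+00, -1.26087113e-01]), 'joint_vel': array([ 0.00129339, -0.00278267, -0.0013794 , -0.0007171 , -0.00018831,
       -0.0005019 ]), 'joint_torque': array([ 2.13192550e-03, -4.98244894e+01, -3.90547264e+01, -5.02633497e-05,
        5.65573020e-03, -1.99359522e-05]), 'ee_pos': array([ 0.24137591, -0.57594724,  0.24898334]), 'tool_rot': array([-3.13981787e+00, -2.45746477e-04,  3.96731066e-01]), 'contact_force': array([ 0.24786785,  0.02420094, -0.1616743 ]), 'ft_torque': array([-0.04240229,  0.02112036, -0.02351796]), 'gripper_force': 0.0, 'opening': 0.08541059935619828}
```

View pics/top0.png

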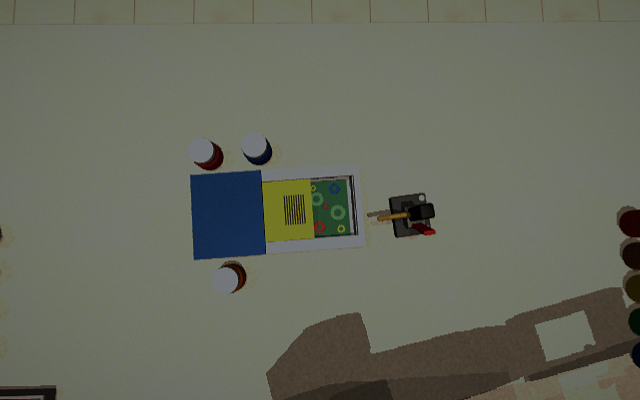

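View pics/side0.png

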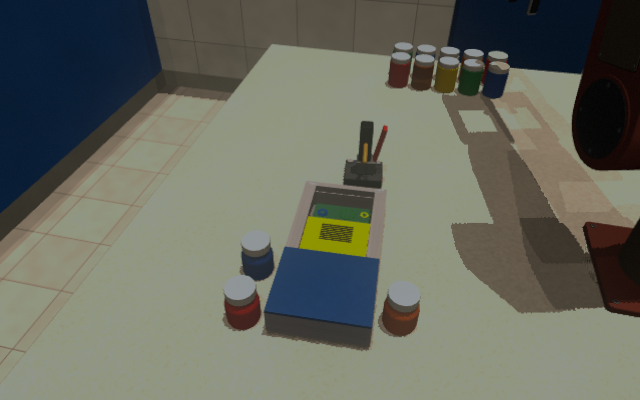

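The top view shows the blue sleeve at px (228,214), yellow cover (288,211) with its pad at (294,210), samples (330,208), and the duster grip at about (425,211) with the red trigger at (425,230). The red, blue and orange jars are at (207,154), (257,148) and (230,278). The side view agrees. Next I measure from both clouds.

```bash
cat >> h.py <<'E'
def rep(nm,Q):
    Q=Q[np.isfinite(Q).all(1)]
    if len(Q)<5: print(nm,len(Q));return
    print(nm,len(Q),'med',np.round(np.median(Q,0)*1e3,1),'lo',np.round(np.percentile(Q,2,axis=0)*1e3,1),'hi',np.round(np.percentile(Q,98,axis=0)*1e3,1))
def masks(p):
    h=cv2.cvtColor(p,cv2.COLOR_RGB2HSV).astype(int);H,S,V=h[...,0],h[...,1],h[...,2]
    return dict(yellow=(abs(H-30)<5)&(S>200)&(V>110),blue=(abs(H-108)<10)&(S>150)&(V>40),red=((H<5)|(H>174))&(S>170)&(V>60),white=(S<40)&(V>100),dark=(V<50))
E
python3 - <<'E'
from h import *
R={'side':dict(blue=(260,245,385,330),yellow=(295,210,380,260),red=(370,120,392,165),grip=(358,120,374,146)),
'top':dict(blue=(188,165,268,262),yellow=(260,175,316,245),red=(408,218,440,240),grip=(404,200,436,220),table=(450,150,550,250))}
for n in('side','top'):
    z=np.load(f'pics/{n}0.npz');p,d=z['p'],z['d'];C=cloud(n,d);M=masks(p)
    for k,(a,b,c,e) in R[n].items():
        m=np.zeros(d.shape,bool);m[b:e,a:c]=1;m&=d>0
        if k=='grip': m&=M['dark']&(C[...,2]>0.06)
        elif k!='table': m&=M[k]
        Q=C[m];
        if k in('blue',): Q=Q[abs(Q[:,2]-np.median(Q[:,2]))<.008]
        rep(n+' '+k,Q)
        if k in('blue','yellow'):
            r=cv2.minAreaRect((Q[:,:2]*1e3).astype(np.float32));print('   ',r)
        if k in('red','grip'):
            for zz in range(40,150,15):
                s=Q[(Q[:,2]*1e3>=zz)&(Q[:,2]*1e3<zz+15)]
                if len(s)>4: rep('   z%d'%zz,s)
E
```

```text
side blue 4582 med [539.8 222.3  58.6] lo [475.2 158.9  56.6] hi [605.7 265.7  60.5]
    ((542.3533325195312, 203.59710693359375), (152.30419921875, 130.30287170410156), 4.007603168487549)
side yellow 1642 med [546.   92.8  47.1] lo [493.9  43.1  44.6] hi [602.5 123.9  49.1]
    ((550.4336547851562, 54.65629196166992), (112.87105560302734, 141.95570373535156), 4.189378261566162)
side red 14 med [ 499.3 -152.1  128.8] lo [ 496.3 -160.   128.1] hi [ 501.7 -144.7  129.5]
   z115 14 med [ 499.3 -152.1  128.8] lo [ 496.3 -160.   128.1] hi [ 501.7 -144.7  129.5]
side grip 262 med [ 534.5 -137.7  122. ] lo [ 523.2 -155.5   94.1] hi [ 545.5 -134.   136.3]
   z85 24 med [ 538.6 -137.2   96.7] lo [ 523.6 -140.4   91.5] hi [ 544.6 -133.3   99.5]
   z100 74 med [ 533.4 -136.9  107.7] lo [ 523.2 -140.1  100.5] hi [ 545.3 -134.2  114.7]
   z115 74 med [ 534.3 -137.3  122.3] lo [ 523.6 -140.6  115.6] hi [ 544.4 -134.1  129.7]
   z130 90 med [ 534.8 -143.3  134.6] lo [ 523.6 -157.2  130.6] hi [ 546.2 -135.3  136.9]
top blue 5885 med [538.9 200.5  58.6] lo [465.5 137.6  56.1] hi [614.3 263.   61.1]
 
[... 509 characters left out ...]
3.5] lo [ 522.2 -161.9   69.1] hi [ 546.9 -131.   137.2]
   z55 11 med [ 529.4 -138.9   66.1] lo [ 523.8 -139.8   60.6] hi [ 543.9 -136.7   69.8]
   z70 32 med [ 533.4 -138.1   78.2] lo [ 523.  -146.2   71.8] hi [ 546.2 -133.3   84.6]
   z85 36 med [ 533.6 -138.2   93. ] lo [ 522.7 -147.2   86.2] hi [ 544.8 -127.    99.8]
   z100 38 med [ 532.2 -138.4  107.4] lo [ 521.6 -143.9  100.7] hi [ 545.3 -123.7  114.8]
   z115 34 med [ 532.2 -138.5  123.2] lo [ 522.5 -153.3  115.6] hi [ 546.  -137.   129.8]
   z130 223 med [ 535.2 -149.5  134.8] lo [ 522.8 -162.8  131.1] hi [ 547.2 -137.8  137.6]
top table 9970 med [ 5.632e+02 -3.401e+02  1.000e-01] lo [ 465.9 -440.4   -2.8] hi [ 662.9 -241.2    2.9]
```

```bash
python3 - <<'E'
from h import *
a=cv2.imread('pics/top0.png')[185:250,355:445];b=cv2.imread('pics/side0.png')[110:195,330:400]
a=cv2.resize(a,(635,458),interpolation=cv2.INTER_CUBIC)
cv2.imwrite('pics/cropt.png',np.clip(a*1.6,0,255).astype(np.uint8))
E
```

```text
(no output)
```

View pics/cropt.png

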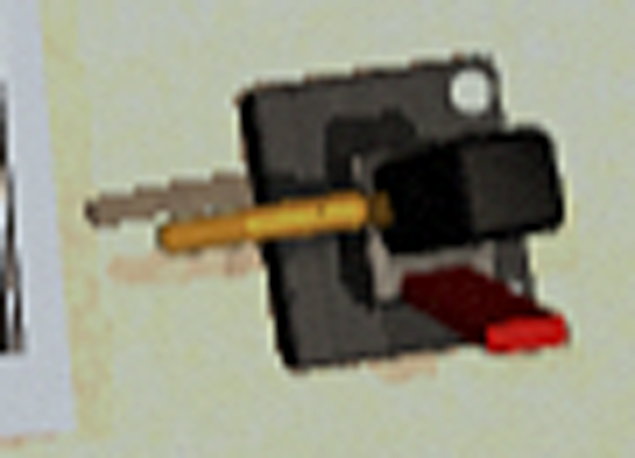

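The crop shows the grip top at crop px (515,180), the red trigger cap at (525,333) and the nozzle pointing left (+y). The duster is yawed by about 8–9°. I'll refine the yaws, the pad and the front edge.

```bash
python3 - <<'E'
from h import *
def pca(nm,Q):
    r=cv2.minAreaRect((Q[:,:2]*1e3).astype(np.float32));print(nm,len(Q),'rect',np.round(r[0],1),np.round(r[1],1),round(r[2],2),'zmed',round(np.median(Q[:,2])*1e3,1))
for n in('top','side'):
    z=np.load(f'pics/{n}0.npz');p,d=z['p'],z['d'];C=cloud(n,d);h=cv2.cvtColor(p,cv2.COLOR_RGB2HSV).astype(int)
    X,Y,Z=C[...,0],C[...,1],C[...,2];ok=d>0
    D=ok&(X>.46)&(X<.62)&(Y<-.06)&(Y>-.23)
    pca(n+' griptop',C[D&(Z>.1315)&(Z<.139)&(X>.515)])
    pca(n+' foot',C[D&(Z>.016)&(Z<.028)])
    noz=D&(h[...,0]>12)&(h[...,0]<26)&(h[...,1]>140)&(Z>.08);pca(n+' nozzle',C[noz])
    Q=C[noz];f=np.polyfit(Q[:,1],Q[:,0],1);print('noz yaw deg',np.degrees(-np.arctan(f[0])),'x at y-0.15',np.polyval(f,-.15),np.percentile(Q,[1,99],axis=0)*1e3)
    # case
    cy=ok&(X>.47)&(X<.63)&(Y>.02)&(Y<.14)
    yel=cy&(abs(h[...,0]-30)<6)&(h[...,1]>150)&(h[...,2]>60)
    Q=C[yel];rep(n+' yel',Q);pca(n+' yel',Q)
    # front edge: min y by x bins
    for x in np.arange(.50,.60,.02):
        s=Q[(Q[:,0]>x)&(Q[:,0]<x+.01)];print('  x%.3f ymin %.1f ymax %.1f'%(x+.005,1e3*np.percentile(s[:,1],.5),1e3*s[:,1].max()),end='')
    print()
    rib=cy&(h[...,2]<70)&(X>.51)&(X<.585)&(Y>.05)&(Y<.13)&(Z>.035);pca(n+' ribs',C[rib]);rep('ribs',C[rib])
    # lips / sleeve : heights 45-62 all
    fr=ok&(X>.44)&(X<.66)&(Y>-.08)&(Y<.29)&(Z>.048)&(Z<.064)&(h[...,2]>20);
    Q=C[fr]
    for nm,sg in (('xlo',0),('xhi',1)):
        pts=[]
        for y in np.arange(-.03,.26,.01):
            s=Q[(Q[:,1]>y)&(Q[:,1]<y+.01)]
            if len(s)>5: pts.append((y+.005,np.percentile(s[:,0],[1,99][sg])))
        pts=np.array(pts);f=np.polyfit(pts[:,0],pts[:,1],1);print(nm,'yaw',np.degrees(-np.arctan(f[0])),'x at y=.1',np.polyval(f,.1)*1e3,'rms',np.std(pts[:,1]-np.polyval(f,pts[:,0]))*1e3)
    rep('frame',Q)
    for j,(a,b) in dict(red=(.595,.66),blue=(.6,.7)).items(): pass
    caps=ok&(Z>.066)&(Z<.08)&(h[...,1]<60)&(Y>.1)
    nn,L=cv2.connectedComponents(caps.astype(np.uint8))
    for i in range(1,nn):
        if (L==i).sum()>60: rep('cap',C[L==i])
E
```

```text
top griptop 220 rect [ 535.3 -150.6] [25.4 26.2] 6.16 zmed 134.9
top foot 761 rect [ 535.5 -150.9] [79.8 70.9] 7.94 zmed 22.1
top nozzle 147 rect [ 529.3 -106.4] [11.2 65.8] 11.5 zmed 107.7
noz yaw deg 7.959178865402369 x at y-0.15 0.535317961424521 [[ 522.29724951 -133.08307283   83.05372435]
 [ 535.21505118  -74.10522814  111.82182843]]
top yel 2603 med [546.7  92.4  47.3] lo [492.8  43.7  44.4] hi [601.1 133.6  49.8]
top yel 2603 rect [547.2  84.5] [112.4 101.4] 3.3 zmed 47.3
  x0.505 ymin 41.6 ymax 131.9  x0.525 ymin 43.2 ymax 134.1  x0.545 ymin 42.9 ymax 133.8  x0.565 ymin 44.4 ymax 135.5  x0.585 ymin 38.4 ymax 137.4
top ribs 282 rect [547.7  76.7] [54.6 38.3] 3.66 zmed 47.5
ribs 282 med [547.9  76.8  47.5] lo [521.3  57.9  44.9] hi [573.4  95.7  50.1]
xlo yaw 3.1802625048865414 x at y=.1 468.45759751289245 rms 2.3289248378228184
xhi yaw 0.639672508647355 x at y=.1 630.0537704643083 rms 10.640742778484308
frame 9665 med [542.3 161.8  57.5] lo [466.9 -46.7  48.2] hi [627.4 261.9  60.9]
cap 522 med [668.5 149.8  72.3] lo [647.4 127.9  69.5] hi [690.1 170.7  74.8]
cap 525 med [659.
[... 678 characters left out ...]
24.3  x0.545 ymin 42.6 ymax 124.9  x0.565 ymin 44.4 ymax 126.4  x0.585 ymin 47.4 ymax 128.0
side ribs 132 rect [548.3  77.7] [52.1 38.2] 3.58 zmed 47.4
ribs 132 med [548.2  78.2  47.4] lo [523.2  59.2  45.4] hi [573.2  95.1  49. ]
xlo yaw 3.8988700202986712 x at y=.1 467.265548192222 rms 4.800323955874836
xhi yaw -0.5752296764681115 x at y=.1 629.4408560570766 rms 11.24665775972145
frame 10147 med [541.6 189.2  58. ] lo [464.9 -42.2  48.3] hi [638.6 269.2  60.5]
cap 544 med [667.1 154.3  72.2] lo [645.7 130.1  66.8] hi [689.2 174.8  74.4]
cap 743 med [658.5 252.4  72.3] lo [636.6 228.2  66.7] hi [681.2 272.6  74.5]
cap 727 med [420.6 206.2  72.3] lo [399.3 182.2  67.2] hi [442.  226.1  74.5]
```

Checks: the grip top is at 134.8 mm and the foot measures 80x71 mm at 22 mm high. The sleeve top at 58.6 mm puts the raise at about 3.5 mm, and the cover top at 47.3 mm agrees.

| Item | Position (mm) | Yaw |
|---|---|---|
| Duster origin | (535, -150) | ~7.8° |
| Duster grip target | (529.8, -150.5, 122) | ~7.8° |
| Pad centre | (547.8, 77.3) | ~3.4° |

The cover is open by about 81 mm. I'll move above the duster, turning +75°.

```bash
R='x'
python3 -m crank '[{"dx":19.2,"dy":28.4,"wz":5},{"dx":19.2,"dy":28.4,"wz":5},{"dx":19.2,"dy":28.4,"wz":5},{"dx":19.2,"dy":28.4,"wz":5},{"dx":19.2,"dy":28.4,"wz":5}]' >/dev/null
python3 -m crank '[{"dx":19.2,"dy":28.4,"wz":5},{"dx":19.2,"dy":28.4,"wz":5},{"dx":19.2,"dy":28.4,"wz":5},{"dx":19.2,"dy":28.4,"wz":5},{"dx":19.2,"dy":28.4,"wz":5}]' >/dev/null
python3 -m crank '[{"dx":19.2,"dy":28.4,"wz":5},{"dx":19.2,"dy":28.4,"wz":5},{"dx":19.2,"dy":28.4,"wz":5},{"dx":19.2,"dy":28.4,"wz":5},{"dx":19.2,"dy":28.4,"wz":5}]'
python3 -m crank '[{"dx":0},{"dx":0},{"dx":0}]'
```

```text
$[0]: bad value
$[0]: bad value
$[0]: bad value
$[0]: bad value
```

```bash
python3 -m crank '[{"dx":19.2,"dy":28.4,"dz":0,"wx":0,"wy":0,"wz":5,"gripper":85},{"dx":19.2,"dy":28.4,"dz":0,"wx":0,"wy":0,"wz":5,"gripper":85},{"dx":19.2,"dy":28.4,"dz":0,"wx":0,"wy":0,"wz":5,"gripper":85},{"dx":19.2,"dy":28.4,"dz":0,"wx":0,"wy":0,"wz":5,"gripper":85},{"dx":19.2,"dy":28.4,"dz":0,"wx":0,"wy":0,"wz":5,"gripper":85}]'
```

```text
time: 0.52
ee_pos: [0.338, -0.4328, 0.2494]
tool_rot: [-3.141, -0.0, 0.837]
contact_force: [0.3, 0.2, -0.5]
opening: 0.085
gripper_force: 0.0
```

```bash
python3 -m crank '[{"dx":19.2,"dy":28.2,"dz":0,"wx":0,"wy":0,"wz":5,"gripper":85},{"dx":19.2,"dy":28.2,"dz":0,"wx":0,"wy":0,"wz":5,"gripper":85},{"dx":19.2,"dy":28.2,"dz":0,"wx":0,"wy":0,"wz":5,"gripper":85},{"dx":19.2,"dy":28.2,"dz":0,"wx":0,"wy":0,"wz":5,"gripper":85},{"dx":19.2,"dy":28.2,"dz":0,"wx":0,"wy":0,"wz":5,"gripper":85}]'
python3 -m crank '[{"dx":19.2,"dy":28.2,"dz":0,"wx":0,"wy":0,"wz":5,"gripper":85},{"dx":19.2,"dy":28.2,"dz":0,"wx":0,"wy":0,"wz":5,"gripper":85},{"dx":19.2,"dy":28.2,"dz":0,"wx":0,"wy":0,"wz":5,"gripper":85},{"dx":19.2,"dy":28.2,"dz":0,"wx":0,"wy":0,"wz":5,"gripper":85},{"dx":19.2,"dy":28.2,"dz":0,"wx":0,"wy":0,"wz":5,"gripper":85}]'
python3 -m crank '[{"dx":0,"dy":0,"dz":0,"wx":0,"wy":0,"wz":0,"gripper":85},{"dx":0,"dy":0,"dz":0,"wx":0,"wy":0,"wz":0,"gripper":85}]'
```

```text
time: 0.93
ee_pos: [0.434, -0.2917, 0.2496]
tool_rot: [-3.141, -0.0, 1.274]
contact_force: [0.8, -0.1, -1.2]
opening: 0.0849
gripper_force: 0.0
time: 1.35
ee_pos: [0.53, -0.1507, 0.2496]
tool_rot: [-3.141, -0.0, 1.71]
contact_force: [0.7, -0.3, 1.4]
opening: 0.0846
gripper_force: 0.0
time: 1.52
ee_pos: [0.5299, -0.1507, 0.2494]
tool_rot: [-3.141, -0.001, 1.709]
contact_force: [0.6, -0.5, 0.2]
opening: 0.0847
gripper_force: 0.0
```

```bash
python3 -m crank '[{"dx":0,"dy":0,"dz":-16,"wx":0,"wy":0,"wz":0,"gripper":85},{"dx":0,"dy":0,"dz":-16,"wx":0,"wy":0,"wz":0,"gripper":85},{"dx":0,"dy":0,"dz":-16,"wx":0,"wy":0,"wz":0,"gripper":85},{"dx":0,"dy":0,"dz":-16,"wx":0,"wy":0,"wz":0,"gripper":85},{"dx":0,"dy":0,"dz":-16,"wx":0,"wy":0,"wz":0,"gripper":85}]'
python3 -m crank '[{"dx":0,"dy":0,"dz":-10,"wx":0,"wy":0,"wz":0,"gripper":85},{"dx":0,"dy":0,"dz":-10,"wx":0,"wy":0,"wz":0,"gripper":85},{"dx":0,"dy":0,"dz":-10,"wx":0,"wy":0,"wz":0,"gripper":85},{"dx":0,"dy":0,"dz":-10,"wx":0,"wy":0,"wz":0,"gripper":85},{"dx":0,"dy":0,"dz":-7,"wx":0,"wy":0,"wz":0,"gripper":85}]'
python3 - <<'E'
from h import *
p,d=snap('top','top1');p2,d2=snap('side','side1')
a=cv2.resize(p[170:260,380:500],(440,330));b=cv2.resize(p2[90:190,300:420],(396,330))
cv2.imwrite('pics/c1.png',np.clip(np.hstack([a,b])[:,:800,::-1]*1.5,0,255).astype(np.uint8))
E
```

```text
time: 1.93
ee_pos: [0.5286, -0.1537, 0.169]
tool_rot: [-3.141, 0.0, 1.703]
contact_force: [-0.7, 0.5, -0.8]
opening: 0.085
gripper_force: 0.0
time: 2.35
ee_pos: [0.5293, -0.1526, 0.122]
tool_rot: [-3.141, -0.0, 1.705]
contact_force: [-0.0, 0.1, -0.4]
opening: 0.0851
gripper_force: 0.0
```

View pics/c1.png

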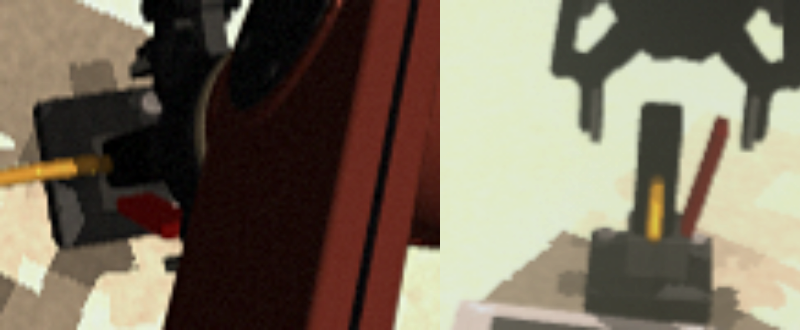

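In the side crop the two fingers straddle the grip (660,170) and the red trigger (705,180), clear on both sides. I'll squeeze.

```bash
python3 -m crank '[{"dx":0,"dy":0,"dz":0,"wx":0,"wy":0,"wz":0,"gripper":34},{"dx":0,"dy":0,"dz":0,"wx":0,"wy":0,"wz":0,"gripper":34},{"dx":0,"dy":0,"dz":0,"wx":0,"wy":0,"wz":0,"gripper":34},{"dx":0,"dy":0,"dz":0,"wx":0,"wy":0,"wz":0,"gripper":34},{"dx":0,"dy":0,"dz":0,"wx":0,"wy":0,"wz":0,"gripper":34}]'
python3 -m crank '[{"dx":0,"dy":0,"dz":0,"wx":0,"wy":0,"wz":0,"gripper":34},{"dx":0,"dy":0,"dz":0,"wx":0,"wy":0,"wz":0,"gripper":34},{"dx":0,"dy":0,"dz":0,"wx":0,"wy":0,"wz":0,"gripper":34},{"dx":0,"dy":0,"dz":0,"wx":0,"wy":0,"wz":0,"gripper":34},{"dx":0,"dy":0,"dz":0,"wx":0,"wy":0,"wz":0,"gripper":34}]'
```

```text
time: 2.87
ee_pos: [0.5305, -0.1526, 0.1244]
tool_rot: [3.14, 0.001, 1.706]
contact_force: [2.9, 1.5, 4.9]
opening: 0.0349
gripper_force: 50.8
time: 3.28
ee_pos: [0.5305, -0.1526, 0.1244]
tool_rot: [3.14, 0.001, 1.706]
contact_force: [1.5, 2.3, 5.5]
opening: 0.0353
gripper_force: 50.7
```

```bash
python3 - <<'E'
from h import *
p2,d2=snap('side','side2')
b=cv2.resize(p2[90:190,300:420],(600,500))
cv2.imwrite('pics/c2.png',np.clip(b[:,:,::-1]*1.5,0,255).astype(np.uint8))
E
```

```text
(no output)
```

View pics/c2.png

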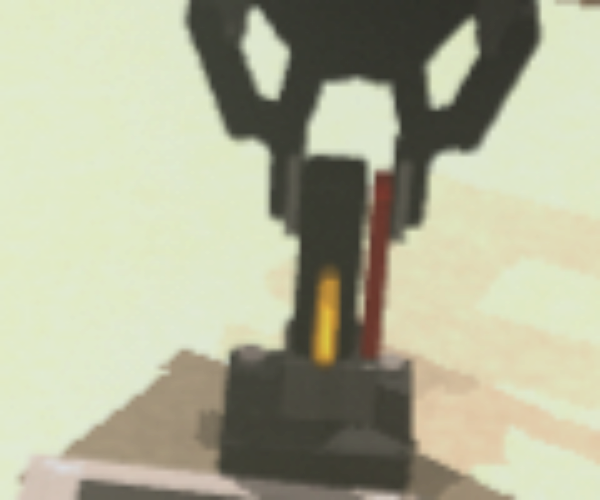

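The trigger (380,265) now stands upright, parallel to the grip, and both pads bear on it, so the squeeze is full. I'll release and retreat straight up.

```bash
python3 -m crank '[{"dx":0,"dy":0,"dz":0,"wx":0,"wy":0,"wz":0,"gripper":85},{"dx":0,"dy":0,"dz":0,"wx":0,"wy":0,"wz":0,"gripper":85},{"dx":0,"dy":0,"dz":0,"wx":0,"wy":0,"wz":0,"gripper":85},{"dx":0,"dy":0,"dz":0,"wx":0,"wy":0,"wz":0,"gripper":85},{"dx":0,"dy":0,"dz":0,"wx":0,"wy":0,"wz":0,"gripper":85}]'
python3 -m crank '[{"dx":0,"dy":0,"dz":0,"wx":0,"wy":0,"wz":0,"gripper":85},{"dx":0,"dy":0,"dz":10,"wx":0,"wy":0,"wz":0,"gripper":85},{"dx":0,"dy":0,"dz":20,"wx":0,"wy":0,"wz":0,"gripper":85},{"dx":0,"dy":0,"dz":20,"wx":0,"wy":0,"wz":0,"gripper":85},{"dx":0,"dy":0,"dz":20,"wx":0,"wy":0,"wz":0,"gripper":85}]'
python3 -m crank '[{"dx":0,"dy":0,"dz":0,"wx":0,"wy":0,"wz":0,"gripper":85}]'
```

```text
time: 3.75
ee_pos: [0.5302, -0.1526, 0.1234]
tool_rot: [3.14, 0.001, 1.706]
contact_force: [-0.3, -0.3, -0.1]
opening: 0.0847
gripper_force: 0.0
time: 4.17
ee_pos: [0.5297, -0.1524, 0.1947]
tool_rot: [3.141, 0.0, 1.706]
contact_force: [-0.0, 0.2, 0.8]
opening: 0.0851
gripper_force: 0.0
time: 4.25
ee_pos: [0.5324, -0.1536, 0.1989]
tool_rot: [3.134, 0.005, 1.706]
contact_force: [0.3, -0.5, 0.7]
opening: 0.085
gripper_force: 0.0
```

```bash
python3 -m crank '[{"dx":1.6,"dy":23,"dz":0,"wx":0,"wy":0,"wz":0,"gripper":85},{"dx":1.6,"dy":23,"dz":0,"wx":0,"wy":0,"wz":0,"gripper":0},{"dx":1.6,"dy":23,"dz":0,"wx":0,"wy":0,"wz":0,"gripper":0},{"dx":1.6,"dy":23,"dz":0,"wx":0,"wy":0,"wz":-2.2,"gripper":0},{"dx":1.6,"dy":23,"dz":0,"wx":0,"wy":0,"wz":-2.2,"gripper":0}]'
python3 -m crank '[{"dx":1.6,"dy":23,"dz":0,"wx":0,"wy":0,"wz":0,"gripper":0},{"dx":1.6,"dy":23,"dz":0,"wx":0,"wy":0,"wz":0,"gripper":0},{"dx":1.6,"dy":23,"dz":0,"wx":0,"wy":0,"wz":0,"gripper":0},{"dx":1.6,"dy":23,"dz":0,"wx":0,"wy":0,"wz":0,"gripper":0},{"dx":1.6,"dy":23,"dz":0,"wx":0,"wy":0,"wz":0,"gripper":0}]'
python3 -m crank '[{"dx":0,"dy":0,"dz":0,"wx":0,"wy":0,"wz":0,"gripper":0},{"dx":0,"dy":0,"dz":0,"wx":0,"wy":0,"wz":0,"gripper":0},{"dx":0,"dy":0,"dz":0,"wx":0,"wy":0,"wz":0,"gripper":0}]'
```

```text
time: 4.67
ee_pos: [0.5375, -0.0364, 0.1931]
tool_rot: [3.141, -0.0, 1.627]
contact_force: [0.3, 0.4, 0.1]
opening: 0.0383
gripper_force: 0.0
time: 5.08
ee_pos: [0.5455, 0.0788, 0.1931]
tool_rot: [3.141, -0.0, 1.629]
contact_force: [0.1, 0.3, 0.1]
opening: 0.0001
gripper_force: 0.0
time: 5.33
ee_pos: [0.5455, 0.0773, 0.1929]
tool_rot: [-3.141, 0.0, 1.63]
contact_force: [-0.3, -0.7, 0.4]
opening: 0.0001
gripper_force: 0.0
```

```bash
python3 -m crank '[{"dx":2,"dy":0,"dz":-22,"wx":0,"wy":0,"wz":0,"gripper":0},{"dx":0,"dy":0,"dz":-22,"wx":0,"wy":0,"wz":0,"gripper":0},{"dx":0,"dy":0,"dz":-22,"wx":0,"wy":0,"wz":0,"gripper":0},{"dx":0,"dy":0,"dz":-22,"wx":0,"wy":0,"wz":0,"gripper":0},{"dx":0,"dy":0,"dz":-22,"wx":0,"wy":0,"wz":0,"gripper":0}]'
python3 -m crank '[{"dx":0,"dy":0,"dz":-4,"wx":0,"wy":0,"wz":0,"gripper":0},{"dx":0,"dy":0,"dz":0,"wx":0,"wy":0,"wz":0,"gripper":0},{"dx":0,"dy":0,"dz":0,"wx":0,"wy":0,"wz":0,"gripper":0}]'
```

```text
time: 5.75
ee_pos: [0.5476, 0.0762, 0.0821]
tool_rot: [3.141, 0.0, 1.627]
contact_force: [-0.6, -0.6, -0.2]
opening: -0.0001
gripper_force: 0.0
time: 6.0
ee_pos: [0.548, 0.0769, 0.0797]
tool_rot: [3.141, 0.0, 1.628]
contact_force: [1.1, 0.2, 0.7]
opening: -0.0002
gripper_force: 0.0
```

```bash
python3 -m crank '[{"dx":0,"dy":0,"dz":-3,"wx":0,"wy":0,"wz":0,"gripper":0},{"dx":0,"dy":0,"dz":-3,"wx":0,"wy":0,"wz":0,"gripper":0},{"dx":0,"dy":0,"dz":-3,"wx":0,"wy":0,"wz":0,"gripper":0},{"dx":0,"dy":0,"dz":-1,"wx":0,"wy":0,"wz":0,"gripper":0},{"dx":0,"dy":0,"dz":0,"wx":0,"wy":0,"wz":0,"gripper":0}]'
python3 -m crank '[{"dx":0,"dy":0,"dz":-1,"wx":0,"wy":0,"wz":0,"gripper":0},{"dx":0,"dy":0,"dz":0,"wx":0,"wy":0,"wz":0,"gripper":0}]'
```

```text
time: 6.42
ee_pos: [0.5474, 0.0776, 0.0689]
tool_rot: [-3.141, 0.0, 1.629]
contact_force: [0.5, 0.4, 0.5]
opening: -0.0
gripper_force: 0.0
time: 6.58
ee_pos: [0.5475, 0.0776, 0.068]
tool_rot: [-3.142, -0.0, 1.629]
contact_force: [-1.3, 0.3, 0.8]
opening: -0.0002
gripper_force: 0.0
```

```bash
python3 -m crank '[{"dx":0,"dy":0,"dz":-1,"wx":0,"wy":0,"wz":0,"gripper":0},{"dx":0,"dy":0,"dz":0,"wx":0,"wy":0,"wz":0,"gripper":0}]'
python3 -m crank '[{"dx":0,"dy":0,"dz":-0.7,"wx":0,"wy":0,"wz":0,"gripper":0},{"dx":0,"dy":0,"dz":0,"wx":0,"wy":0,"wz":0,"gripper":0}]'
python3 -m crank '[{"dx":0,"dy":0,"dz":-0.7,"wx":0,"wy":0,"wz":0,"gripper":0},{"dx":0,"dy":0,"dz":0,"wx":0,"wy":0,"wz":0,"gripper":0}]'
```

```text
time: 6.75
ee_pos: [0.5475, 0.0776, 0.0669]
tool_rot: [-3.141, -0.0, 1.629]
contact_force: [-0.7, 0.1, -0.5]
opening: 0.0004
gripper_force: 0.0
time: 6.92
ee_pos: [0.5475, 0.0776, 0.0662]
tool_rot: [-3.141, 0.0, 1.629]
contact_force: [-0.1, 0.3, -0.6]
opening: -0.0002
gripper_force: 0.0
time: 7.08
ee_pos: [0.5476, 0.0776, 0.0656]
tool_rot: [3.141, 0.0, 1.629]
contact_force: [-0.1, 0.3, 1.1]
opening: 0.0003
gripper_force: 0.1
```

```bash
python3 -m crank '[{"dx":0,"dy":0,"dz":-0.7,"wx":0,"wy":0,"wz":0,"gripper":0},{"dx":0,"dy":0,"dz":0,"wx":0,"wy":0,"wz":0,"gripper":0}]'
python3 -m crank '[{"dx":0,"dy":0,"dz":-0.7,"wx":0,"wy":0,"wz":0,"gripper":0},{"dx":0,"dy":0,"dz":0,"wx":0,"wy":0,"wz":0,"gripper":0}]'
```

```text
time: 7.25
ee_pos: [0.5477, 0.0776, 0.0652]
tool_rot: [3.141, -0.0, 1.629]
contact_force: [-1.5, 0.2, 3.1]
opening: 0.0002
gripper_force: 1.8
time: 7.42
ee_pos: [0.5477, 0.0776, 0.0648]
tool_rot: [3.141, 0.0, 1.629]
contact_force: [-3.0, 0.5, 7.3]
opening: -0.0001
gripper_force: 3.5
```

```bash
python3 -m crank '[{"dx":0,"dy":0,"dz":-0.6,"wx":0,"wy":0,"wz":0,"gripper":0},{"dx":0,"dy":0,"dz":-0.6,"wx":0,"wy":0,"wz":0,"gripper":0},{"dx":0,"dy":0,"dz":0,"wx":0,"wy":0,"wz":0,"gripper":0}]'
python3 -m crank '[{"dx":0.1,"dy":-2,"dz":0,"wx":0,"wy":0,"wz":0,"gripper":0},{"dx":0.1,"dy":-2,"dz":0,"wx":0,"wy":0,"wz":0,"gripper":0},{"dx":0.1,"dy":-2,"dz":0,"wx":0,"wy":0,"wz":0,"gripper":0}]'
```

```text
time: 7.67
ee_pos: [0.5478, 0.0776, 0.0643]
tool_rot: [3.141, 0.0, 1.629]
contact_force: [-5.7, 0.3, 12.3]
opening: -0.0
gripper_force: 6.0
time: 7.92
ee_pos: [0.548, 0.0727, 0.0643]
tool_rot: [3.141, -0.002, 1.629]
contact_force: [-4.4, 4.9, 10.7]
opening: 0.0003
gripper_force: 5.8
```

```bash
python3 -m crank '[{"dx":0.1,"dy":-2,"dz":-0.5,"wx":0,"wy":0,"wz":0,"gripper":0},{"dx":0.2,"dy":-3,"dz":0,"wx":0,"wy":0,"wz":0,"gripper":0},{"dx":0.2,"dy":-3,"dz":0,"wx":0,"wy":0,"wz":0,"gripper":0},{"dx":0.2,"dy":-3,"dz":0,"wx":0,"wy":0,"wz":0,"gripper":0},{"dx":0.2,"dy":-3,"dz":0,"wx":0,"wy":0,"wz":0,"gripper":0}]'
python3 - <<'E'
from h import *
p,d=snap('top','t3');p2,d2=snap('side','s3')
for n,p,d in(('top',p,d),('side',p2,d2)):
    C=cloud(n,d);h=cv2.cvtColor(p,cv2.COLOR_RGB2HSV).astype(int);X,Y,Z=C[...,0],C[...,1],C[...,2]
    Q=C[(d>0)&(X>.47)&(X<.63)&(Y>-.06)&(Y<.14)&(Z<.055)&(abs(h[...,0]-30)<6)&(h[...,1]>150)&(h[...,2]>50)];rep(n,Q)
    for x in np.arange(.50,.60,.02):
        s=Q[(Q[:,0]>x)&(Q[:,0]<x+.01)]
        if len(s): print('x%.3f ymin %.1f'%(x+.005,1e3*np.percentile(s[:,1],.5)),end=' ')
    print()
E
```

```text
time: 8.33
ee_pos: [0.5489, 0.0587, 0.064]
tool_rot: [3.141, -0.002, 1.629]
contact_force: [-5.8, 5.5, 13.7]
opening: -0.0
gripper_force: 6.9
top 369 med [506.9  96.3  46. ] lo [495.2  43.6  43.3] hi [520.  120.7  48.5]
x0.505 ymin 43.5 x0.525 ymin 103.9 
side 696 med [517.1  96.5  45.7] lo [495.3 -13.2  19. ] hi [550.6 120.8  47.9]
x0.505 ymin -16.8 x0.525 ymin 22.5 x0.545 ymin 91.1 x0.585 ymin 27.3
```

```bash
python3 - <<'E'
from h import *
a=np.load('pics/t3.npz')['p'][160:270,180:380];b=np.load('pics/s3.npz')['p'][170:290,250:420]
o=np.hstack([cv2.resize(a,(400,220)),cv2.resize(b,(312,220))]);o=cv2.resize(o,(800,247))
a0=np.load('pics/top0.npz')['p'][160:270,180:380];b0=np.load('pics/side0.npz')['p'][170:290,250:420]
o0=cv2.resize(np.hstack([cv2.resize(a0,(400,220)),cv2.resize(b0,(312,220))]),(800,247))
cv2.imwrite('pics/c3.png',np.clip(np.vstack([o0,o])[:,:,::-1]*1.7,0,255).astype(np.uint8))
E
```

```text
(no output)
```

View pics/c3.png

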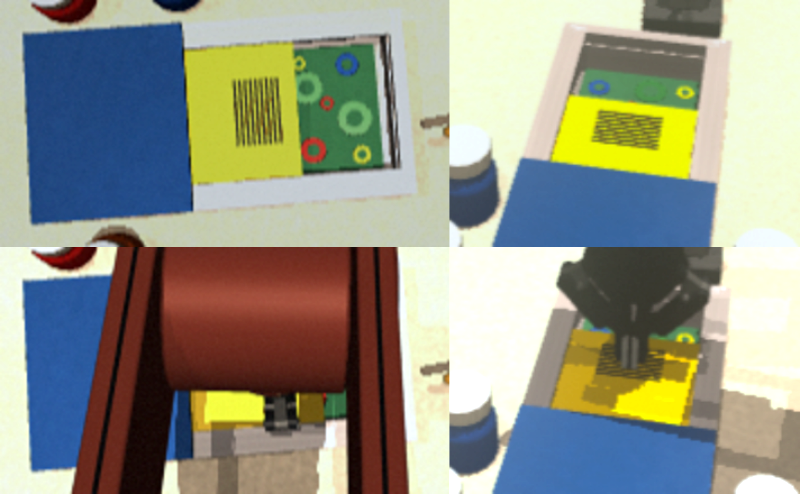

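The cover moved with the fingers: in the side crop its front edge and ribs shifted up together (ribs at (630,362), fingertips on the pad). I'll continue the drag at about 13 N, easing the sideways load.

```bash
python3 -m crank '[{"dx":0,"dy":-3,"dz":0,"wx":0,"wy":0,"wz":0,"gripper":0},{"dx":0,"dy":-3,"dz":0,"wx":0,"wy":0,"wz":0,"gripper":0},{"dx":0,"dy":-3,"dz":0,"wx":0,"wy":0,"wz":0,"gripper":0},{"dx":0,"dy":-3,"dz":0,"wx":0,"wy":0,"wz":0,"gripper":0},{"dx":0,"dy":-3,"dz":0,"wx":0,"wy":0,"wz":0,"gripper":0}]'
python3 -m crank '[{"dx":0.1,"dy":-3,"dz":0,"wx":0,"wy":0,"wz":0,"gripper":0},{"dx":0.1,"dy":-3,"dz":0,"wx":0,"wy":0,"wz":0,"gripper":0},{"dx":0.1,"dy":-3,"dz":0,"wx":0,"wy":0,"wz":0,"gripper":0},{"dx":0.1,"dy":-3,"dz":0,"wx":0,"wy":0,"wz":0,"gripper":0},{"dx":0.1,"dy":-3,"dz":0,"wx":0,"wy":0,"wz":0,"gripper":0}]'
```

```text
time: 8.85
ee_pos: [0.5496, 0.0436, 0.0642]
tool_rot: [3.14, -0.002, 1.629]
contact_force: [-3.6, 4.8, 11.9]
opening: 0.0001
gripper_force: 5.9
time: 9.27
ee_pos: [0.5505, 0.0286, 0.0643]
tool_rot: [3.139, -0.002, 1.629]
contact_force: [-2.4, 5.6, 11.4]
opening: 0.0001
gripper_force: 5.6
```

```bash
python3 -m crank '[{"dx":0.1,"dy":-3,"dz":-0.4,"wx":0,"wy":0,"wz":0,"gripper":0},{"dx":0.1,"dy":-3,"dz":0,"wx":0,"wy":0,"wz":0,"gripper":0},{"dx":0.1,"dy":-3,"dz":0,"wx":0,"wy":0,"wz":0,"gripper":0},{"dx":0.1,"dy":-3,"dz":0,"wx":0,"wy":0,"wz":0,"gripper":0},{"dx":0.1,"dy":-3,"dz":0,"wx":0,"wy":0,"wz":0,"gripper":0}]'
python3 -m crank '[{"dx":0.2,"dy":-3,"dz":0,"wx":0,"wy":0,"wz":0,"gripper":0},{"dx":0.2,"dy":-2,"dz":0,"wx":0,"wy":0,"wz":0,"gripper":0},{"dx":0.2,"dy":-2,"dz":0,"wx":0,"wy":0,"wz":0,"gripper":0},{"dx":0.2,"dy":-2,"dz":0,"wx":0,"wy":0,"wz":0,"gripper":0}]'
python3 -m crank '[{"dx":0.1,"dy":-2,"dz":0,"wx":0,"wy":0,"wz":0,"gripper":0},{"dx":0.1,"dy":-2,"dz":0,"wx":0,"wy":0,"wz":0,"gripper":0}]'
```

```text
time: 9.68
ee_pos: [0.5513, 0.0135, 0.0642]
tool_rot: [3.138, -0.001, 1.629]
contact_force: [-3.1, 5.1, 12.3]
opening: 0.0001
gripper_force: 6.0
time: 10.02
ee_pos: [0.5519, 0.0044, 0.0641]
tool_rot: [3.139, -0.001, 1.629]
contact_force: [-2.2, 5.3, 12.8]
opening: 0.0003
gripper_force: 6.3
time: 10.18
ee_pos: [0.5522, 0.0005, 0.0641]
tool_rot: [3.139, -0.001, 1.629]
contact_force: [-2.4, 5.0, 12.8]
opening: 0.0003
gripper_force: 6.2
```

```bash
python3 -m crank '[{"dx":0.1,"dy":-2,"dz":0,"wx":0,"wy":0,"wz":0,"gripper":0},{"dx":0.1,"dy":-1,"dz":0,"wx":0,"wy":0,"wz":0,"gripper":0}]'
python3 -m crank '[{"dx":0.1,"dy":-1,"dz":0,"wx":0,"wy":0,"wz":0,"gripper":0},{"dx":0,"dy":-1,"dz":0,"wx":0,"wy":0,"wz":0,"gripper":0}]'
python3 -m crank '[{"dx":0.1,"dy":-1,"dz":0,"wx":0,"wy":0,"wz":0,"gripper":0},{"dx":0,"dy":-1,"dz":0,"wx":0,"wy":0,"wz":0,"gripper":0}]'
```

```text
time: 10.35
ee_pos: [0.5524, -0.0027, 0.0641]
tool_rot: [3.139, -0.001, 1.629]
contact_force: [-2.4, 5.4, 13.0]
opening: 0.0001
gripper_force: 6.2
time: 10.52
ee_pos: [0.5524, -0.0039, 0.0641]
tool_rot: [3.139, -0.002, 1.629]
contact_force: [-1.9, 8.6, 12.8]
opening: -0.0001
gripper_force: 6.3
time: 10.68
ee_pos: [0.5527, -0.0057, 0.0641]
tool_rot: [3.138, -0.003, 1.629]
contact_force: [-1.2, 7.0, 12.2]
opening: -0.0002
gripper_force: 6.0
```

The drag force jumped to 8.6 N at y = -4 mm, exactly the predicted home, and then the fingers slipped, so that is the end stop. I'll lift off and look.

```bash
python3 -m crank '[{"dx":0,"dy":0,"dz":2,"wx":0,"wy":0,"wz":0,"gripper":0},{"dx":0,"dy":0,"dz":6,"wx":0,"wy":0,"wz":0,"gripper":0},{"dx":0,"dy":0,"dz":30,"wx":0,"wy":0,"wz":0,"gripper":0},{"dx":0,"dy":0,"dz":40,"wx":0,"wy":0,"wz":0,"gripper":0},{"dx":0,"dy":0,"dz":40,"wx":0,"wy":0,"wz":0,"gripper":0}]'
python3 -m crank '[{"dx":0,"dy":-40,"dz":20,"wx":0,"wy":0,"wz":0,"gripper":0},{"dx":0,"dy":-40,"dz":10,"wx":0,"wy":0,"wz":0,"gripper":0},{"dx":0,"dy":-40,"dz":0,"wx":0,"wy":0,"wz":0,"gripper":0},{"dx":-10,"dy":-40,"dz":0,"wx":0,"wy":0,"wz":0,"gripper":0},{"dx":-10,"dy":-40,"dz":0,"wx":0,"wy":0,"wz":0,"gripper":0}]'
python3 -m crank '[{"dx":-20,"dy":-36,"dz":0,"wx":0,"wy":0,"wz":0,"gripper":0},{"dx":-20,"dy":-36,"dz":0,"wx":0,"wy":0,"wz":0,"gripper":0},{"dx":-20,"dy":-36,"dz":0,"wx":0,"wy":0,"wz":0,"gripper":0},{"dx":0,"dy":0,"dz":0,"wx":0,"wy":0,"wz":0,"gripper":0},{"dx":0,"dy":0,"dz":0,"wx":0,"wy":0,"wz":0,"gripper":0}]'
python3 - <<'E'
from h import *
for n in('top','side'):
    p,d=snap(n,n+'4');C=cloud(n,d);h=cv2.cvtColor(p,cv2.COLOR_RGB2HSV).astype(int);X,Y,Z=C[...,0],C[...,1],C[...,2];ok=d>0
    Q=C[ok&(X>.47)&(X<.63)&(Y>-.08)&(Y<.14)&(Z>.035)&(Z<.055)&(abs(h[...,0]-30)<6)&(h[...,1]>150)&(h[...,2]>50)];rep(n+' yel',Q)
    rep('ribs',C[ok&(h[...,2]<70)&(X>.515)&(X<.59)&(Y>-.03)&(Y<.03)&(Z>.035)&(Z<.06)])
    caps=ok&(Z>.066)&(Z<.08)&(h[...,1]<60)&(Y>.1)
    nn,L=cv2.connectedComponents(caps.astype(np.uint8))
    for i in range(1,nn):
        if (L==i).sum()>60: rep('cap',C[L==i])
p=np.load('pics/top4.npz')['p'];q=np.load('pics/side4.npz')['p']
cv2.imwrite('pics/c4.png',np.hstack([cv2.resize(p[130:290,180:460],(490,280)),cv2.resize(q[100:340,220:460],(280,280))])[:,:,::-1])
E
```

```text
time: 11.1
ee_pos: [0.5496, -0.0074, 0.1799]
tool_rot: [-3.138, -0.001, 1.629]
contact_force: [1.1, -0.3, -0.3]
opening: -0.0001
gripper_force: 0.0
time: 11.52
ee_pos: [0.5307, -0.2065, 0.2092]
tool_rot: [3.141, 0.001, 1.63]
contact_force: [0.3, -0.4, 0.3]
opening: -0.0005
gripper_force: 0.0
time: 11.93
ee_pos: [0.4696, -0.3148, 0.2085]
tool_rot: [-3.141, -0.0, 1.624]
contact_force: [1.1, 1.2, -0.4]
opening: 0.0
gripper_force: 0.0
top yel 5117 med [548.3  53.7  47.2] lo [494.5 -34.8  44.6] hi [603.7 131.8  49.8]
ribs 251 med [554.   -4.4  47.7] lo [525.6 -23.2  44.9] hi [578.6  15.6  50.4]
cap 520 med [668.5 148.6  72.2] lo [647.4 128.   69.4] hi [690.1 170.7  74.7]
cap 528 med [658.9 246.8  72.3] lo [637.8 225.8  69.2] hi [681.1 268.6  74.7]
cap 567 med [420.6 201.1  72.6] lo [399.7 179.7  70. ] hi [442.  222.1  75. ]
side yel 3832 med [549.1  54.2  47.2] lo [495.3 -33.4  45.1] hi [605.1 122.8  49.3]
ribs 110 med [551.5  -4.   47.4] lo [527.5 -21.4  45.4] hi [578.3  11.8  49.8]
cap 541 med [667.2 154.2  72.2] lo [645.9 129.7  66.7] hi [688.8 174.3  74.2]
cap 735 med [658.6 251.7  72.4] lo [636.5 228.6  67.1] hi [681.2 272.3  74.1]
cap 728 med [420.5 206.5  72.3] lo [399.3 182.6  67.1] hi [442.1 226.1  74.5]
```

View pics/c4.png

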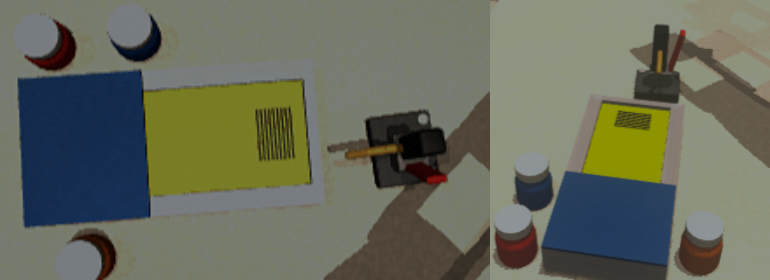

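The cover reaches the end frame at (308,135) with only a thin line showing. The pad is at y ≈ -4.2 mm (home is about -4), the trigger is back out, and the jars have not moved.

```bash
python3 -c "
from bench import job
print(job.sign_off())"
```

```text
the job is handed in; nothing more can be done
None
```

The job is handed in: I squeezed the duster trigger fully and let it go, then dragged the yellow cover to its end stop with about 14 N of pressure at most, never touching the samples; the jars are unmoved and the hand is clear.

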